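# Fasten the stick caddy, then bring the olive jar to the front and hold the stand

### The arm

A 7-joint arm with a two-finger parallel gripper is mounted at the origin on a cart in front of the work surface, level with it; the furniture and walls round the work are solid. World frame = base frame: x ahead of the robot, y to its left, z up, the work surface at z = 0. Lengths are in m, angles in rad, forces in N, time in s.
With the tool pointing down it reaches from about 0.425 to 0.8 m from the base axis. Payload 8.3 kg.
Tool frame: the origin (TCP) lies on the centre line of the jaws, within the pads' length; the fingertips stand 11 mm ahead of it and the grasp point (between the pads) lies 8 mm behind it; z points along the fingers, y is the line along which they close (so a half turn about z gives the same grasp; the last joint's range is limited). The gripper opens to 85 mm and grips with 20 to 120 N. Pads are 22 mm wide; open, the fingers measure 114 mm over their backs; the gripper's body (76 mm by 85 mm) begins 54 mm behind the grasp point. The pads swing forward as they close: fully open they stand 13 mm farther back than shut.
Start: joints at [-1.237, 0.383, 0.016, 1.37, -0.006, 1.388, -0.046], TCP at [0.241, 0.576, 0.242] pointing down, gripper open.
Joint ranges: [-2.95, 2.95], [-0.25, 2.06], [-1.52, 1.56], [0.18, 2.33], [-1.44, 4.58], [0.02, 2.06], [-3.01, 3.01]. Speed limits (rad/s): [2.39, 2.39, 3.01, 3.01, 3.14, 3.14, 3.14].

### API

Orientations are given as a rotation vector (axis times angle).
In Python, from bench import status, cams, job_done gives the robot as it stands.
- The arm moves only by the shell command python3 -m handwheel 'ROWS'. ROWS is a JSON object of lists of equal length, an entry for each row: "hand": the closure, from -1 (fully open) to 1 (shut), so that 0 is half open; "offset": the shift along the world's x, y, z in mm, a list of three; "yaw": the turn about the world's z in degrees. In form: {"hand": [hand, ...], "offset": [[tx, ty, tz], ...], "yaw": [yaw, ...]}. A call has 1 to 20 rows; each row is the pose to reach, as a shift and turn from the pose commanded when the call began; what a row does not reach only later rows make up. A row lasts 1/12 s, in which the tool goes at most 41.7 mm and 7.16 degrees, less where a joint would pass 70% of its speed; a pose out of reach is approached as far as the arm can. A call with a gripper value outside its range is refused whole. The fingers move at their own pace and stop on an object; the grip force is fixed at half the most. Time passes only in rows, so rows that repeat a pose let the fingers close. It gives the time, the measured TCP pose, the force, the opening and the grip force at its end, in the units of the state.
- status.observe(): the state, without advancing time (a new reading comes with each control period).
- cams.snapshot(name): name is "scene" or "side" or "wrist"; returns a dict with "image" (420x560x3 uint8, red, green, blue), "mtx" (3x3 intrinsics, pixels), "k1" (the pictures are not rectified: a ray, as slopes to the right and down, at radius r is drawn at 1 + k1 r^2 times it, then the intrinsics apply), "extrinsics" (4x4, takes a point from camera to world coordinates); the wrist camera has in their place "tool_from_camera" (4x4, takes a point from camera to tool coordinates, whose origin is the TCP and whose axes are the flange's). Camera axes: x right, y up, looking along -z (the intrinsics and any distortion apply to the point x, -y, -z); pixel columns grow to the right and rows downward; lengths in m; the calibration is good to about 2 mm. A picture is of the moment at which its call begins: read the wrist's pose just before it. There is no depth.
- job_done(): hands the job in; it is judged then, once.
The state is a dict: "clock": time; "joint_positions": joint angles; "qd": joint speeds; "effort": joint torques, N m; "position": TCP position; "tcp_rot": TCP orientation; "ft_force": force on the tool from outside, world axes, zero at the start; "torque": the same for the moment, N m; "grip_width": finger opening in m; "gripper_force": force on a finger pad.
Only numpy, scipy, OpenCV 4.12 (cv2) and the standard library are available. Lean on these libraries where they do the work, as an engineer would, in place of code of your own. Each camera call takes 0.05 s, during which the arm holds its last target. There are 200 camera calls.

### The job

On the revolving jar stand, first turn the brass turnbutton squarely across the clear lid of the stick caddy so that the lid stays shut, then turn the stand until the olive jar (the one with the green lid) stands squarely at the front, behind the brass plaque on the foot. Keep the jars standing in their cups and leave the other things on the counter alone. Finish still gripping the stand by one of its finger posts and holding it still, so that a colleague can label the jar: do not let go.

Things in the scene. Friction and masses are not known exactly. Their poses are not given: they have to be found in the camera images.
- stand_foot: fixed dark wooden foot under the revolving jar stand, a disc 210 mm across and 20 mm high. Origin: on the turning axis, at the worktop; z up. Its -x axis points to the front: there a flat nose 84 mm wide, with a brass plaque, reaches out to 165 mm from the axis. A film dispenser (up to 0.2 m high) stands close behind the stand on the left, a wire cutter on its right: there is most room over the front half
- turntable: revolving pale wooden disc, 270 mm across, top face 44 mm above the worktop. Origin on the turning axis, z up. Four cups (rings 30 mm high, 68 mm inside) centred 88 mm from the axis along its +x, +y, -x, -y. Turns endlessly either way with light friction (about 1 N at a post), stays where left. In its middle the stick caddy, 84 x 84 mm: ledge with turnbutton on its -x side, lid hinge on +x
- finger_posts: four upright wooden posts fixed on the turntable's rim, 121 mm from the axis, midway between the cups, to turn the stand by. Each is 152 mm high and ends in a dark barrel-shaped knob, 22 mm across and 28 mm high (top 196 mm above the worktop). Origin on the turning axis, on the disc's upper face; axes as the turntable's
- post_0 (a point): middle of the knob of the finger post between the +x and +y cups, 182 mm above the worktop
- post_1 (a point): middle of the knob of the finger post between the +y and -x cups, 182 mm above the worktop
- post_2 (a point): middle of the knob of the finger post between the -x and -y cups, 182 mm above the worktop
- post_3 (a point): middle of the knob of the finger post between the -y and +x cups, 182 mm above the worktop
- turnbutton (a joint): angle of the brass turnbutton on the caddy's ledge (rad). 0: it lies along the ledge, clear of the lid; it grows clockwise seen from above; 1.571: square across the lid's edge, securing it; it has a stop at 1.65. It stays where it is left (friction about 0.03 N m)
- turnbutton_grip (a point): on the turnbutton's upright pivot axis, in its thumb fin: 7 mm thick, 34 mm long, centred on the pivot, from 170 to 195 mm above the worktop (this point 186 mm). Fin and tail run along this point's y axis. The flat tail under the fin, top 170 mm above the worktop, is 16 mm wide and reaches 36 mm from the pivot to +y, 20 mm to -y
- caddy_lid (a joint): angle of the clear lid of the stick caddy, its top 164 mm above the worktop (rad): 0 shut (as it starts), grows as it opens upward
- olive_jar: the jar to bring to the front: glass jar with a dark green lid, 63 mm across and 109 mm high, loose in one of the cups (a different one each time). Origin: centre of its underside
- honey_jar: jar with a red lid, 65 mm across and 100 mm high, loose in a cup. Origin: centre of its underside
- mustard_jar: squat jar with a red lid, 62 mm across and 86 mm high, loose in a cup. Origin: centre of its underside
- sample_pot: white pot with a foil lid, 72 mm across and 71 mm high, loose in a cup. Origin: centre of its underside
- cheese_wheel: small grey-rinded cheese wheel lying flat, 98 mm across and 60 mm high, to the left of the stand; bystander. Origin: centre of its underside
- sample_tub: clear food tub with a green lid, 119 x 155 x 70 mm, behind the stand; bystander. Origin: centre of its underside
- tape_roll_w15: roll of brown tape lying flat, 73 mm across and 19 mm high, to the right of the stand; bystander. Origin: centre of its underside
- marker_w14: blue felt marker lying on the counter, 14 x 130 mm, to the right of the stand; bystander. Origin: middle of its underside

How it is judged:
On the way, in this order (a step that is already met when the one before it is completed fails the run):
1. the turnbutton is turned across the shut lid (value of joint turnbutton above 1.25 rad and value of joint caddy_lid below 0.05 rad), for 0.2 s.
2. the stand is turned until the olive jar is at the front (x of olive_jar in the frame of stand_foot below -0.068 m and y of olive_jar in the frame of stand_foot between -0.014 and 0.014 m), for 0.2 s.
At the end, for the whole second after the job is handed in: turnbutton across the lid (over 1.25 rad), lid shut (under 0.05 rad); olive jar at the front, within 14 mm of the foot's front line; turntable still (under 0.06 rad/s); fingers press on a finger post with over 2 N; all four jars in their cups on the disc (within 104 mm of the axis) (all of step 1 and all of step 2 and angular speed of turntable below 0.06 rad/s and contact force between the fingers and finger_posts above 2 N and horizontal distance between each of olive_jar, honey_jar, mustard_jar, sample_pot and turntable below 0.104 m and height (world z) of each of olive_jar, honey_jar, mustard_jar, sample_pot below 0.055 m); the arm keeps its last pose, push and grip.
It fails at once if a jar is tipped (angle between any of olive_jar, honey_jar, mustard_jar, sample_pot's own z axis and vertical above 0.35 rad).
It fails at once if another thing on the counter is shifted (distance of any of cheese_wheel, sample_tub, tape_roll_w15, marker_w14 from where it was at the start of the episode above 0.03 m).
It also fails if it takes over 72 s, if anything falls off the work surface, if the arm or the gripper's body presses on something with over 40 N, if the wrist force passes 120 N, or if a joint passes its speed limit or range.

## Working session

There is one attempt and no reset: what is moved stays moved. The work goes in short steps, Python scripts to look and compute and a shell command to move; the robot and the scene stay as the last step left them, time stands still between calls to the robot, and variables do not carry over. Pictures are saved under pics/ and viewed, at most 10 in all, crops included, and the job is handed in when it is done.

```bash
ls; mkdir -p pics; cat > h.py <<'E'
import numpy as np, cv2, json
from bench import status, cams
from scipy.spatial.transform import Rotation as R
def snap(name):
    s=status.observe(); d=cams.snapshot(name)
    if name=="wrist":
        T=np.eye(4); T[:3,:3]=R.from_rotvec(s["tcp_rot"]).as_matrix(); T[:3,3]=s["position"]
        E=T@np.array(d["tool_from_camera"])
    else: E=np.array(d["extrinsics"])
    return dict(im=d["image"],K=np.array(d["mtx"]),k1=d["k1"],E=E)
def save(name,c,fn):
    cv2.imwrite(fn,c["im"][:,:,::-1]); np.savez(fn+".npz",**c)
def load(fn): return np.load(fn+".npz")
def ray(c,u,v):
    p=cv2.undistortPoints(np.array([[[u,v]]],float),c["K"],np.array([float(c["k1"]),0,0,0]))[0,0]
    d=c["E"][:3,:3]@np.array([p[0],-p[1],-1]); return c["E"][:3,3],d
def atz(c,u,v,z):
    o,d=ray(c,u,v); return o+d*(z-o[2])/d[2]
def proj(c,P):
    P=np.atleast_2d(P); q=(P-c["E"][:3,3])@c["E"][:3,:3]; a=q[:,0]/-q[:,2]; b=-q[:,1]/-q[:,2]; f=1+c["k1"]*(a*a+b*b)
    K=c["K"]; return np.c_[K[0,0]*a*f+K[0,2],K[1,1]*b*f+K[1,2]]
E
python3 - <<'E'
from h import *
a=snap("scene");save("scene",a,"pics/s0.png");b=snap("side");save("side",b,"pics/d0.png")
print(status.observe()); print(a["E"],b["E"])
E
```

```text
pics
{'clock': 0.1, 'joint_positions': array([-1.2368856 ,  0.38417604,  0.01635714,  1.37105144, -0.00628384,
        1.3882354 , -0.04650917]), 'qd': array([ 0.00027324, -0.00187693, -0.00138297, -0.001612  ,  0.00033668,
        0.00054251, -0.00053339]), 'effort': array([ 3.44169152e-03, -6.29129219e+01,  8.48005190e-01, -3.72756636e+01,
        1.68467313e-02,  1.04194364e-02, -1.08328877e-05]), 'position': array([0.24133695, 0.57603917, 0.24136397]), 'tcp_rot': array([-6.19050201e-01, -3.07966743e+00,  2.81486953e-03]), 'ft_force': array([ 0.35472696, -0.3564956 , -0.22301986]), 'torque': array([ 0.04676055,  0.03462587, -0.00769427]), 'gripper_force': 0.0, 'grip_width': 0.08544894382249062}
[[-0.80513798  0.34070731 -0.48545994 -0.23596179]
 [-0.59268181 -0.4924776   0.63733358  1.11196794]
 [-0.02193393  0.80086475  0.59844345  1.1463377 ]
 [ 0.          0.          0.          1.        ]] [[ 0.97890688  0.11966314 -0.16559602  0.34889102]
 [-0.20353273  0.64166918 -0.73948299 -1.07569758]
 [ 0.017769    0.7575892   0.65248975  1.06691129]
 [ 0.          0.          0.          1.        ]]
```

View pics/s0.png

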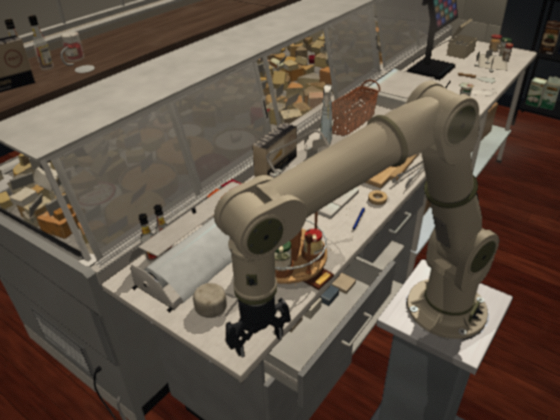

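View pics/d0.png

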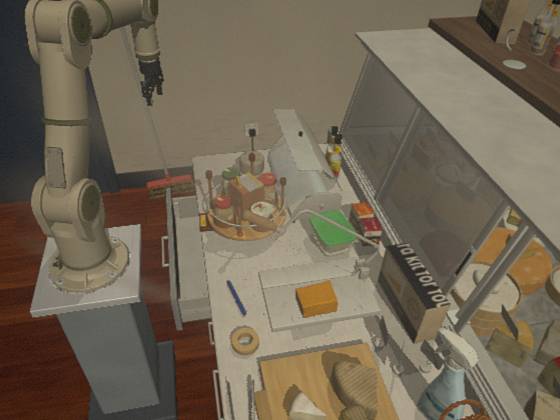

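The side view shows the stand around (245,205), with the plaque near (204,220). I'll enlarge it.

```bash
python3 - <<'E'
from h import *
b=load("pics/d0.png");im=b["im"][145:255,185:325,::-1]
cv2.imwrite("pics/d0c.png",cv2.resize(im,None,fx=5.4,fy=5.4,interpolation=cv2.INTER_CUBIC))
for u,v,z in[(247,212,.044),(204,221,.02)]: print(atz(b,u,v,z))
E
```

```text
[0.51136222 0.09977818 0.044     ]
[0.36440984 0.10786775 0.02      ]
```

View pics/d0c.png

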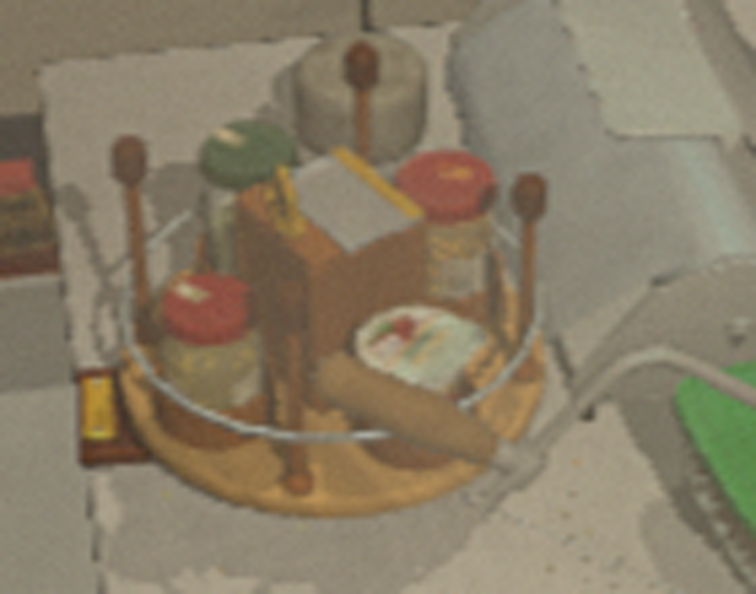

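```bash
python3 - <<'E'
from h import *
b=load("pics/d0.png")
f=lambda x,y,z: atz(b,185+x/5.4-.4,145+y/5.4-.4,z)
k=np.array([f(130,158,.182),f(362,66,.182),f(528,196,.182)]);print(k)
# circle centre: knobs 0 and 2 opposite
c=(k[0]+k[2])/2;print("c",c, np.linalg.norm(k[:,:2]-c[:2],axis=1))
for n,x,y,z in[("olive",248,152,.155),("red1",206,305,.131),("red2",447,183,.145),("pot",422,345,.117),("fin",285,200,.182),("lid",355,200,.164),("plaque",98,407,.02)]:
    p=f(x,y,z);d=p-c;print(n,p,np.hypot(*d[:2]),np.degrees(np.arctan2(d[1],d[0])))
for q in k: d=q-c;print(np.degrees(np.arctan2(d[1],d[0])))
E
```

```text
[[0.39692952 0.15141417 0.182     ]
 [0.55032021 0.22375278 0.182     ]
 [0.62455792 0.07106663 0.182     ]]
c [0.51074372 0.1112404  0.182     ] [0.12069633 0.11927    0.12069633]
olive [0.47101788 0.18203212 0.155     ] 0.08117641029792387 119.2996159116266
red1 [0.42979635 0.06679559 0.131     ] 0.09234618566326938 -151.23065801649554
red2 [0.58941676 0.14121041 0.145     ] 0.08418817769485717 20.854031835673645
pot [0.55180367 0.02363373 0.117     ] 0.09675147338308998 -64.88820770239337
fin [0.48256265 0.09311646 0.182     ] 0.0335059616948649 -147.25392774183834
lid [0.52668496 0.10929663 0.164     ] 0.016059315042345066 -6.95196684185155
plaque [0.36069402 0.11390373 0.02      ] 0.15007333689907446 178.98312797333557
160.558152135512
70.62055750599936
-19.44184786448801
```

Crop: the knobs are at (130,158), (362,66) and (528,196). The olive lid is at (248,152), the brass fin at (285,200) and the plaque at (98,407). This puts the stand centre at about (0.511, 0.111), turntable yaw at about 25.6° and the olive jar on +y. Next I'll move above the fin.

```bash
python3 -m handwheel '{"hand":[-1,-1,-1,-1,-1,-1,-1,-1,-1,-1,-1,-1,-1,-1,-1,-1,-1,-1,-1,-1],"offset":[[0,0,40],[0,0,80],[20,-40,95],[40,-80,95],[58,-118,95],[77,-156,95],[96,-194,95],[115,-232,95],[134,-270,95],[153,-308,95],[172,-346,95],[191,-384,95],[210,-422,95],[220,-450,95],[230,-470,95],[237,-481,95],[237,-481,95],[237,-481,95],[237,-481,95],[237,-481,95]],"yaw":[0,0,-6,-12,-18,-24,-30,-36,-42,-42,-42,-42,-42,-42,-42,-42,-42,-42,-42,-42]}'
python3 - <<'E'
from h import *
a=snap("wrist");save("w",a,"pics/w0.png");s=status.observe();print(s["position"],s["tcp_rot"],s["clock"]);print(a["E"])
cv2.imwrite("pics/w0b.png",cv2.resize(a["im"][:,:,::-1],(800,600)))
E
```

```text
clock: 1.77
position: [0.478, 0.097, 0.3371]
tcp_rot: [-1.678, -2.655, 0.0]
ft_force: [0.0, 0.1, 0.0]
grip_width: 0.0858
gripper_force: 0.0
[0.47800075 0.0968573  0.33709679] [-1.67813040e+00 -2.65519653e+00  3.27438180e-04] 1.8167
[[ 0.90337786 -0.41133731 -0.12128505  0.44599078]
 [ 0.42884326  0.86558001  0.25858209  0.16282643]
 [-0.00138254 -0.28560961  0.95834505  0.46881888]
 [ 0.          0.          0.          1.        ]]
```

View pics/w0b.png

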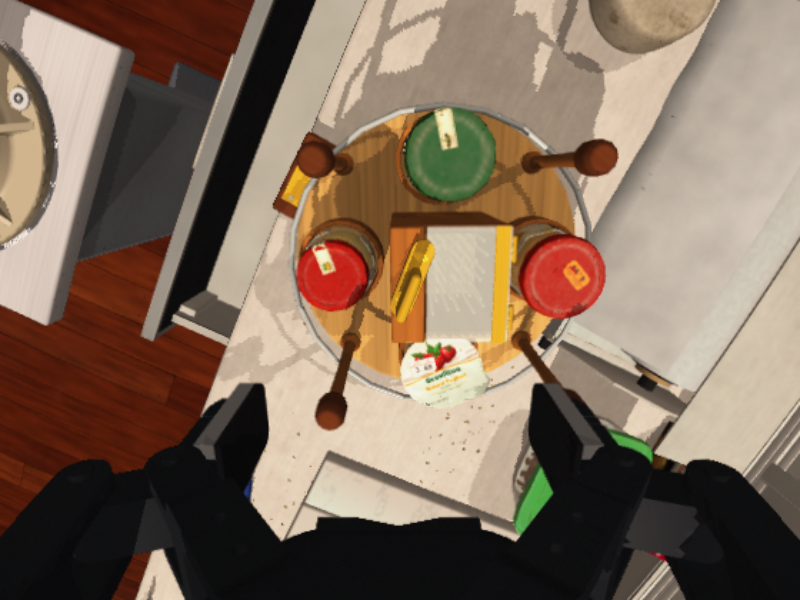

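Wrist view (800 px wide): the tail runs from (430,242) to (399,320). The knobs are at (316,159), (597,157) and (331,410), the green lid is centred at (451,155) and the plaque is near (297,187). The button is already turned about 20°.

```bash
python3 - <<'E'
from h import *
b=load("pics/w0.png");S=.7
im=b["im"][150:245,260:380,::-1];cv2.imwrite("pics/w0c.png",cv2.resize(im,None,fx=6,fy=6,interpolation=cv2.INTER_CUBIC))
f=lambda x,y,z: atz(b,x*S,y*S,z)
k=np.array([f(316,159,.182),f(597,157,.182),f(331,410,.182)]);c=(k[1]+k[2])/2
print(k,c,[np.linalg.norm(q[:2]-c[:2]) for q in k],[np.degrees(np.arctan2(*(q-c)[1::-1])) for q in k])
o=f(451,155,.155)-c;print("olive",np.hypot(*o[:2]),np.degrees(np.arctan2(o[1],o[0])))
A=f(430,242,.17);B=f(399,320,.17);d=A-B;print(A,B,np.linalg.norm(d),np.degrees(np.arctan2(d[1],d[0])))
for p in [(333,133),(275,205),(306,215)]:print(f(*p,.02))
E
```

```text
[[ 0.3968038   0.14894877  0.182     ]
 [ 0.55176394  0.2249726   0.182     ]
 [ 0.47209853 -0.00488097  0.182     ]] [0.51193124 0.11004581 0.182     ] [np.float64(0.12152269891330938), np.float64(0.12163391763263201), np.float64(0.12163391763263197)] [np.float64(161.32926403327122), np.float64(70.8840940719891), np.float64(-109.11590592801087)]
olive 0.08777922128026992 116.73984390357099
[0.48381711 0.13185234 0.17      ] [0.48863331 0.07378852 0.17      ] 0.05826322511766452 94.74164219751901
[0.37436347 0.16969733 0.02      ]
[0.34915818 0.08404828 0.02      ]
[0.38062547 0.08800854 0.02      ]
```

View pics/w0c.png

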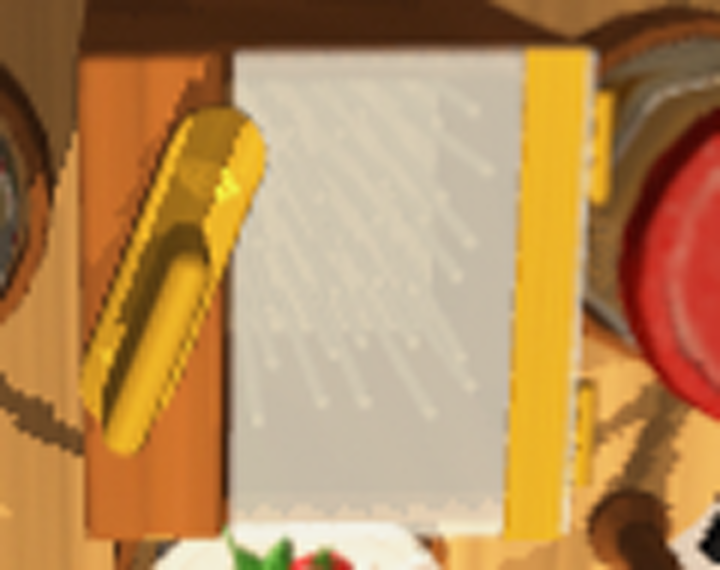

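```bash
python3 - <<'E'
from h import *
b=load("pics/w0.png")
g=lambda x,y,z: atz(b,260+x/6-.4,150+y/6-.4,z)
A=g(190,262,.195);B=g(125,437,.195);d=A-B;print("fin",A,B,np.linalg.norm(d),np.degrees(np.arctan2(d[1],d[0])),"mid",(A+B)/2)
A=g(240,122,.17);B=g(92,395,.17);d=A-B;print("tail",A,B,np.linalg.norm(d),np.degrees(np.arctan2(d[1],d[0])),"pivot",B+d*20/56)
d0=load("pics/d0.png")
f=lambda x,y,z: atz(d0,185+x/5.4-.4,145+y/5.4-.4,z)
A=f(80,374,.02);B=f(83,455,.02);C=f(145,450,.02);print(A,B,C,np.degrees(np.arctan2(*(A-B)[1::-1])))
cv2.imwrite("pics/w0d.png",cv2.resize(b["im"][85:165,175:275,::-1],None,fx=7,fy=7,interpolation=cv2.INTER_CUBIC))
E
```

```text
fin [0.48232864 0.11171974 0.195     ] [0.48535312 0.08303917 0.195     ] 0.028839600912015033 96.01982187064127 mid [0.48384088 0.09737945 0.195     ]
tail [0.48284357 0.13082564 0.17      ] [0.48090751 0.0799855  0.17      ] 0.05087698945846775 87.81915792572912 pivot [0.48159896 0.09814269 0.17      ]
[0.35211924 0.14776229 0.02      ] [0.34783348 0.07109423 0.02      ] [0.38576213 0.06858473 0.02      ] 86.80048023978534
```

View pics/w0d.png

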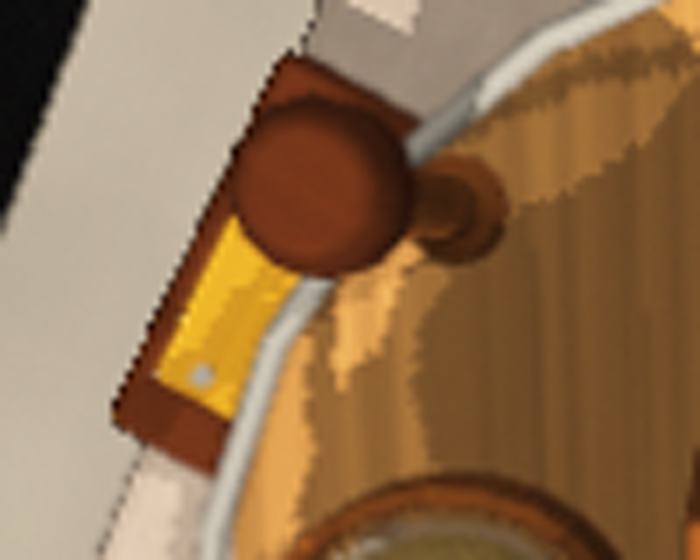

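Nose crop: the front corners are at (285,55) and (115,408). Now I'll descend on the fin and close.

```bash
python3 - <<'E'
from h import *
b=load("pics/w0.png")
A,B=[atz(b,175+x/7-.4,85+y/7-.4,.02) for x,y in[(285,55),(115,408)]];d=A-B
print(A,B,np.linalg.norm(d),np.degrees(np.arctan2(d[1],d[0])),(A+B)/2)
E
python3 -m handwheel '{"hand":[-0.5,-0.5,-0.5,-0.5,-0.5,-0.5,-0.5,-0.5,-0.5,1,1,1,1,1,1,1,1,1],"offset":[[5,1,-20],[5,1,-50],[5,1,-80],[5,1,-110],[5,1,-125],[5,1,-140],[5,1,-148],[5,1,-148],[5,1,-148],[5,1,-148],[5,1,-148],[5,1,-148],[5,1,-148],[5,1,-148],[5,1,-148],[5,1,-148],[5,1,-148],[5,1,-148]],"yaw":[-7,-14,-20,-20,-20,-20,-20,-20,-20,-20,-20,-20,-20,-20,-20,-20,-20,-20]}'
```

```text
[0.35222783 0.16035013 0.02      ] [0.3469575  0.08396164 0.02      ] 0.07657008011795703 86.05320144329797 [0.34959266 0.12215588 0.02      ]
clock: 3.32
position: [0.485, 0.0967, 0.1901]
tcp_rot: [2.116, 2.32, 0.005]
ft_force: [5.3, 1.4, -1.2]
grip_width: 0.0057
gripper_force: 62.6
```

Gripped. The front direction is about 176°. Turning the button by -70°.

```bash
python3 -m handwheel '{"hand":[1,1,1,1,1,1,1,1,1,1,1,1,1,1,1],"offset":[[1,0,0],[2,0,0],[2,0,0],[2,0,0],[2,0,0],[2,0,0],[2,0,0],[2,0,0],[2,0,0],[2,0,0],[2,0,0],[2,0,0],[2,0,0],[2,0,0],[2,0,0]],"yaw":[-6,-12,-18,-24,-30,-36,-42,-48,-54,-60,-66,-70,-70,-70,-70]}'
python3 - <<'E'
from h import *
a=snap("wrist");save("w",a,"pics/w1.png")
s=status.observe();print(s["torque"],s["joint_positions"])
c=np.array([.512,.110])
# fits: project expected knob positions
cv2.imwrite("pics/w1b.png",cv2.resize(a["im"][:,:,::-1],(800,600)))
E
```

```text
clock: 4.57
position: [0.4856, 0.0966, 0.19]
tcp_rot: [-3.065, -0.687, -0.001]
ft_force: [-2.5, -0.1, 5.4]
grip_width: 0.0052
gripper_force: 63.5
[ 0.06045464  0.59174182 -0.00836177] [-0.81606582  0.14567048  0.61608463  1.81959205 -0.09083814  1.20358934
 -1.30214664]
```

View pics/w1b.png

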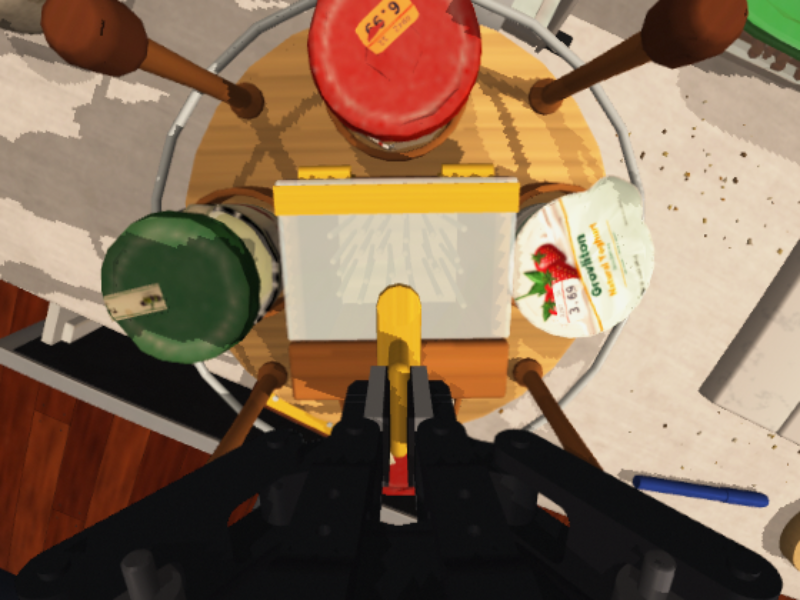

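The picture shows the button square across the shut lid (tail (398,300), fin in the jaws), and the table has not moved. Before choosing a post, I'll check how close the dispenser is to post_0.

```bash
python3 - <<'E'
from h import *
b=load("pics/w0.png");d0=load("pics/d0.png")
for z in(.02,.08,.12,.16,.2):
  print(z,[np.round(atz(b,x*.7,y*.7,z)[:2],3) for x,y in[(720,20),(650,150),(590,300)]],[np.round(atz(d0,185+x/5.4-.4,145+y/5.4-.4,z)[:2],3) for x,y in[(448,60),(470,145),(560,330)]])
E
```

```text
0.02 [array([0.654, 0.422]), array([0.655, 0.29 ]), array([0.681, 0.135])] [array([0.652, 0.458]), array([0.647, 0.348]), array([0.664, 0.134])]
0.08 [array([0.626, 0.387]), array([0.627, 0.273]), array([0.65 , 0.138])] [array([0.635, 0.37 ]), array([0.63 , 0.267]), array([0.646, 0.065])]
0.12 [array([0.608, 0.364]), array([0.609, 0.261]), array([0.629, 0.141])] [array([0.623, 0.312]), array([0.619, 0.212]), array([0.634, 0.019])]
0.16 [array([0.589, 0.341]), array([0.59, 0.25]), array([0.608, 0.143])] [array([0.612, 0.253]), array([0.607, 0.158]), array([ 0.622, -0.028])]
0.2 [array([0.571, 0.318]), array([0.571, 0.239]), array([0.587, 0.146])] [array([0.6  , 0.194]), array([0.596, 0.103]), array([ 0.61 , -0.074])]
```

The dispenser's near face is at x≥0.6 at finger height, so post_0 is reachable with the jaws closing radially. Releasing, rising and moving over post_0.

```bash
python3 -m handwheel '{"hand":[-0.3,-0.3,-0.3,-0.3,-0.3,-0.3,-0.3,-0.3,-0.3,-0.3,-0.3,-0.3,-0.3,-0.3,-0.3,-0.3,-0.3,-0.3],"offset":[[0,0,0],[0,0,0],[0,0,0],[0,0,20],[0,0,50],[0,0,80],[0,0,110],[15,28,110],[30,56,110],[45,84,110],[60,112,110],[67,127,110],[67,127,110],[67,127,110],[67,127,110],[67,127,110],[67,127,110],[67,127,110]],"yaw":[0,0,0,0,0,0,0,-6,-12,-18,-24,-30,-36,-42,-44,-44,-44,-44]}'
python3 - <<'E'
from h import *
a=snap("wrist");save("w",a,"pics/w2.png")
cv2.imwrite("pics/w2b.png",cv2.resize(a["im"][:,:,::-1],(800,600)))
s=status.observe();print(s["position"],s["joint_positions"])
c=np.array([.512,.110])
for t in(70.9,160.9): 
  r=np.radians(t);print(proj(a,np.array([[*(c+.121*np.array([np.cos(r),np.sin(r)])),.182]]))/.7)
E
```

```text
clock: 6.12
position: [0.5525, 0.2234, 0.2992]
tcp_rot: [-3.1, 0.509, 0.0]
ft_force: [0.7, -0.4, 0.1]
grip_width: 0.0556
gripper_force: 0.0
[0.55245985 0.22341208 0.29927881] [-0.9309201   0.34260413  0.66937487  1.3782043  -0.21077587  1.49233471
 -2.17014853]
[[396.5025877  304.35748029]]
[[576.47762472 479.55352342]]
```

View pics/w2b.png

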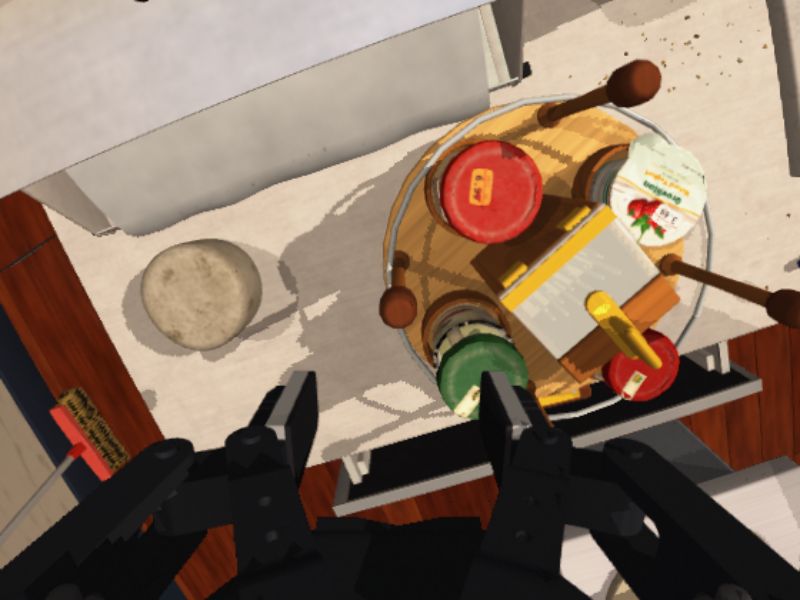

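The knob is at (398,306), right where predicted, the button is still across the lid, and the dispenser is clear. Descending and gripping.

```bash
python3 -m handwheel '{"hand":[-0.3,-0.3,-0.3,-0.3,-0.3,-0.3,-0.3,1,1,1,1,1,1,1,1],"offset":[[0,0,-30],[0,0,-60],[0,0,-85],[0,0,-105],[0,0,-115],[0,0,-122],[0,0,-122],[0,0,-122],[0,0,-122],[0,0,-122],[0,0,-122],[0,0,-122],[0,0,-122],[0,0,-122],[0,0,-122]],"yaw":[0,0,0,0,0,0,0,0,0,0,0,0,0,0,0]}'
python3 - <<'E'
import numpy as np
c=np.array([.512,.110]);p=np.array([.5525,.2235])
r=np.hypot(*(p-c));a=np.degrees(np.arctan2(*(p-c)[::-1]));print(r,a)
for k in list(range(4,60,4))+[59.5]:
  t=np.radians(70.9+k);q=c+.1213*np.array([np.cos(t),np.sin(t)]);print(k,np.round((q-p)*1000).astype(int))
E
```

```text
clock: 7.42
position: [0.5534, 0.2234, 0.1789]
tcp_rot: [-3.098, 0.511, -0.003]
ft_force: [-1.0, -1.3, 6.1]
grip_width: 0.0195
gripper_force: 58.9
0.1205093357379419 70.36216694893119
4 [-9  4]
8 [-17   6]
12 [-26   7]
16 [-34   8]
20 [-42   8]
24 [-51   7]
28 [-59   6]
32 [-68   5]
36 [-76   3]
40 [-84   0]
44 [-92  -3]
48 [-99  -7]
52 [-106  -12]
56 [-113  -16]
59.5 [-119  -21]
```

Gripped at 19.5 mm. Turning the stand along the arc by about +59.5°.

```bash
python3 -m handwheel '{"hand":[1,1,1,1,1,1,1,1,1,1,1,1,1,1,1,1,1,1,1,1],"offset":[[-9,3,0],[-17,6,0],[-26,7,0],[-34,8,0],[-42,8,0],[-51,7,0],[-59,6,0],[-68,5,0],[-76,3,0],[-84,0,0],[-92,-3,0],[-99,-7,0],[-106,-12,0],[-113,-16,0],[-119,-21,0],[-119,-21,0],[-119,-21,0],[-119,-21,0],[-119,-21,0],[-119,-21,0]],"yaw":[4,8,12,16,20,24,28,32,36,40,44,48,52,56,59.5,59.5,59.5,59.5,59.5,59.5]}'
python3 - <<'E'
from h import *
a=snap("wrist");save("w",a,"pics/w3.png");d=snap("side");save("d",d,"pics/d3.png")
A=cv2.resize(a["im"][:,:,::-1],(400,300));B=cv2.resize(d["im"][145:255,185:325,::-1],None,fx=3.6,fy=3.6,interpolation=cv2.INTER_CUBIC)
C=np.zeros((600,800,3),np.uint8);C[:396,:504]=B;C[300:600,400:800]=A  # side left, wrist right
cv2.imwrite("pics/m3.png",C);s=status.observe();print(s["gripper_force"],s["grip_width"],s["position"])
E
```

```text
clock: 9.08
position: [0.4349, 0.2027, 0.1788]
tcp_rot: [-2.945, -1.092, -0.005]
ft_force: [0.4, -2.6, 7.7]
grip_width: 0.0197
gripper_force: 60.6
60.62574399635196 0.019572965367934146 [0.43487445 0.20264737 0.1788605 ]
```

View pics/m3.png

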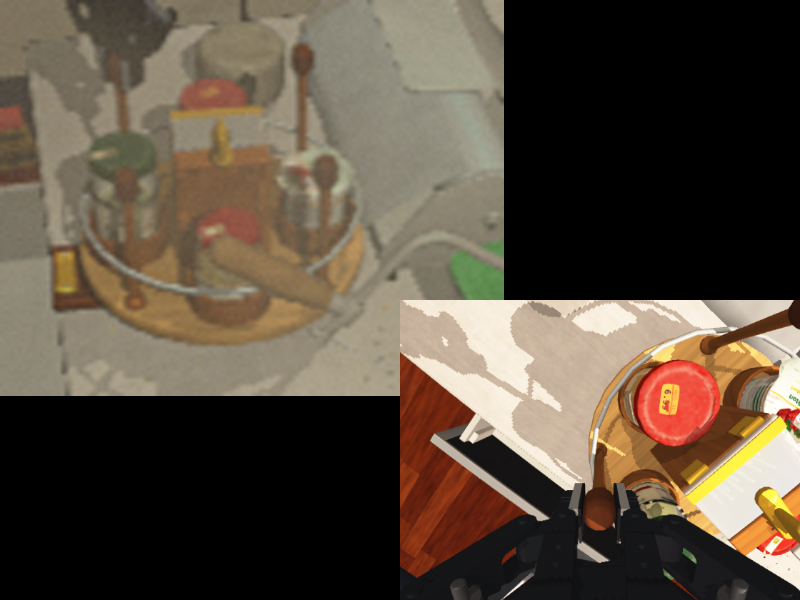

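The side view shows the olive lid at (122,152), in line with the plaque at (65,270), and the button is still across the lid. Checking numerically.

```bash
python3 - <<'E'
from h import *
d=load("pics/d3.png");c=np.array([.512,.110])
f=lambda x,y,z: atz(d,185+x/3.6-.4,145+y/3.6-.4,z)[:2]
t=np.radians(176);u=np.array([np.cos(t),np.sin(t)]);n=np.array([-u[1],u[0]])
for p in (f(122,152,.155),f(303,55,.182),f(125,180,.182),f(326,168,.182)): q=p-c;print(p,np.degrees(np.arctan2(q[1],q[0])),q@u,q@n)
E
```

```text
[0.42275531 0.11223823] 178.56333996282484 0.0891834207192467 0.003992616451351792
[0.60444842 0.19524022] 42.67698622164157 -0.0862771606069535 -0.09148145137498552
[0.41875128 0.03766511] -142.19855654484007 0.0879757478403682 0.07866338517279924
[0.5909522 0.022729 ] -47.86503165454625 -0.08484759478239125 0.0815509850076447
```

```bash
python3 -c "
from bench import job_done; print(job_done())"
```

```text
the job is handed in; nothing more can be done
None
```

I handed the job in at about 9 s of the 72 s allowed; no verdict came back. The turnbutton is square across the shut lid, the olive jar measures about 4 mm from the front line (14 mm allowed), and the gripper still holds a finger post at about 60 N.

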